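Stand a display panel up to cure

TASK

The glued display on its carrier board leans too flat against the drawer tower. Slide the board's foot in towards the tower until it meets the low batten, so that the board stands steeply against the tower, then take the flat-bladed screwdriver from its stand and turn the slotted turn button clockwise a quarter turn to its stop, so that its tab lies across behind the foot and keeps it from sliding out. Put the screwdriver back upright in the stand and leave the other things on the bench where they are.

Things in the scene. Friction and masses are not known exactly. Their poses are not given: they have to be found in the camera images.
- rack: Curing rack, fixed: steel plate 420 x 250 x 6 mm with a white drawer tower on one end. Origin: on the plate's underside, x towards the tower, z up. Plate: x -135 to 285, y -125 to 125 mm. The tower's plain side at x = 140 mm is the wall, 170 mm wide, its top 306 mm above the table. A batten 12 mm thick, 110 mm long along y, top 14 mm above the table, has its near face at x = 28.5 mm.
- batten (a point): Middle of the batten's face on the side away from the tower, at its top edge (rack x 28.5, y 0, 14 mm above the table): the foot bar must come to touch this face. Axes as the rack's.
- wall (a point): Point on the tower's side that the board leans on, 200 mm above the table. Axes as the rack's.
- board: Plywood carrier board 250 x 96 x 6 mm with a dark display, 280 g +-20%. Origin: centre of its round rubber foot bar (16 mm across, 100 mm along y), 14 mm above the table; x up the board, z out of the display. Starts leaning at about 43 degrees, foot 70 mm short of the batten, held by friction; 5 to 15 N at the foot bar's middle slides it in. At the batten it leans at 63 degrees and stays.
- board_top (a point): Centre of the round top bar (12 mm across, 100 mm long) that rests on the wall, 250 mm up the board from the foot bar. Axes as the board's.
- latch (a joint): Turn button's angle, 0 to 1.57 rad (hard stops), grows clockwise seen from above; starts at 0 to 0.15. Tab 16 mm wide reaching 82 mm from the axis, top 20 mm above the table: at 0 it points away from the tower beside the foot's path, at 1.57 it lies across behind the foot (to rack +y), with 5 mm of play. Friction 0.03 N m; it stays where left. Axis at rack x 0, y -82 mm.
- latch_slot (a point): On the turn button's axis, on the floor of the slot in its head, 24 mm above the table. The slot runs along this point's x axis (the tab's direction is -x), is 5 mm wide and 8 mm deep, 26 mm long and open at both ends; head 26 x 27 mm, its top 32 mm above the table.
- driver: Flat-bladed screwdriver, 100 g, upright in one of the stand's two holes. Black square handle 26 x 26 mm (sides along x and y), z = 0 to 80 mm. Origin: centre of the handle's underside, which rests on the stand's top, 85 mm above the table; z up. Steel shaft 8 mm across below, ending in a blade 14 mm wide along x, 2.5 mm thick along y; tip 70 mm below the origin.
- driver_tip (a point): Middle of the blade's tip, 70 mm below the driver's origin. Axes as the driver's.
- stand: Wooden screwdriver stand, fixed, 160 x 60 mm, 85 mm tall. Origin: centre of its underside, x along its length. Two 21 mm through holes from above at x = -45 and +45 mm, y = 0. One holds the driver, the other the probe.
- probe: Slim pointed probe with a round black handle 62 mm tall, 16 to 26 mm across, in the other hole of the stand. Not to be used. Origin: centre of the handle's underside, z up.
- open_phone: Opened phone lying flat, 148 x 72 x 8 mm, copper and black inside. A bystander. Origin: centre of its underside.
- shut_phone: Phone with dark glass lying flat, 148 x 72 x 8 mm. A bystander. Origin: centre of its underside.
- spool: Copper coloured wire spool standing on its flange, 48 mm across, 30 mm tall. A bystander. Origin: centre of its underside.
- jar: Small white jar, 44 mm across, 55 mm tall. A bystander. Origin: centre of its underside.
- spudger: Thin black prying stick lying flat, 140 x 10 x 6 mm. A bystander. Origin: centre of its underside.
- parts_tray: White sorting tray with four cells, 120 x 90 x 22 mm. A bystander. Origin: centre of its underside.

How it is judged:
By the outcome, as a careful person would: the job done as asked, in the order asked, and still so for the second after the job is handed in, with the robot touching nothing.
It also fails if it takes over 59 s, if anything falls off the work surface, if the arm or the gripper's body presses on something with over 40 N, if the wrist force passes 120 N, or if a joint passes its speed limit or range.

ROBOT

A 6-joint arm with a two-finger parallel gripper is mounted at the origin on the work surface. World frame = base frame: x ahead of the robot, y to its left, z up, the work surface at z = 0. Lengths are in m, angles in rad, forces in N, time in s.
With the tool pointing down it reaches from about 0.225 to 0.875 m from the base axis. Payload 3.4 kg.
Tool frame: the origin (TCP) lies on the centre line of the jaws, within the pads' length; the fingertips stand 22 mm ahead of it and the grasp point (between the pads) lies 3 mm ahead of it; z points along the fingers, y is the line along which they close (so a half turn about z gives the same grasp; the last joint's range is limited). The gripper opens to 85 mm and grips with 20 to 120 N. Pads are 22 mm wide; open, the fingers measure 114 mm over their backs; the gripper's body (76 mm by 85 mm) begins 54 mm behind the grasp point. The pads swing forward as they close: fully open they stand 13 mm farther back than shut.
Start: joints at [-1.349, 0.276, 1.505, -0, 1.361, -0.121], TCP at [0.193, -0.542, 0.253] pointing down, gripper open.
Joint ranges: [-2.89, 2.89], [-0.75, 2.08], [0.22, 2.7], [-1.18, 4.32], [0.11, 2.71], [-2.7, 2.7]. Speed limits (rad/s): [2.57, 2.57, 3.14, 3.14, 3.14, 3.14].

INTERFACE

Orientations are given as a unit quaternion [w, x, y, z].
In Python, from rig import manip gives the robot as it stands.
- The arm moves only by the shell command python3 steer.py 'ROWS' [OPENING] [FORCE]. ROWS is one flat JSON list of numbers that holds 1 to 5 rows one after another, with no inner brackets; each row has 4 numbers: dx, dy, dz in m, then a turn about the tool's z in rad; each row shifts and turns the commanded pose from where the row before left it, along the tool's axes as they then stand; what a row does not reach is not made up. A row lasts 1/12 s, in which the tool goes at most 0.0417 m and 0.125 rad, less where a joint would pass 70% of its speed; a pose out of reach is approached as far as the arm can. OPENING is the finger opening in m, set as the command begins (- or left out keeps the last). The fingers move at their own pace and stop on an object; FORCE is the grip in N (left out, the last holds). Time passes only in rows, so rows that do not move let the fingers close. It prints the time, the measured TCP pose, the force, the opening and the grip force at its end. Input that does not fit is refused with a message, and nothing moves.
- manip.get_state(): the state, without advancing time (a new reading comes with each control period).
- manip.get_image(name): name is "side" or "top"; returns a dict with "img" (400x640x3 uint8, red, green, blue), "camera_matrix" (3x3 intrinsics, pixels), "T" (4x4, takes a point from camera to world coordinates). Camera axes: x right, y down, z forward; pixel columns grow to the right and rows downward; lengths in m; the calibration is good to about 2 mm. A picture is of the moment at which its call begins. There is no depth.
- manip.sign_off(): hands the job in; it is judged then, once.
The state is a dict: "clock": time; "qpos": joint angles; "qd": joint speeds; "effort": joint torques, N m; "position": TCP position; "ee_rot": TCP orientation; "contact_force": force on the tool from outside, world axes, zero at the start; "moment": the same for the moment, N m; "width": finger opening in m; "gripper_force": force on a finger pad.
Only numpy, scipy, OpenCV 4.12 (cv2) and the standard library are available. Lean on these libraries where they do the work, as an engineer would, in place of code of your own. Each camera call takes 0.05 s, during which the arm holds its last target. There are 200 camera calls.

## Working session

There is one attempt and no reset: what is moved stays moved. The work goes in short steps, Python scripts to look and compute and a shell command to move; the robot and the scene stay as the last step left them, time stands still between calls to the robot, and variables do not carry over. Pictures are saved under pics/ and viewed, at most 10 in all, crops included, and the job is handed in when it is done.

```bash
ls; mkdir -p pics
python3 - <<'E'
from rig import manip
import cv2
for n in("side","top"):
    d=manip.get_image(n); cv2.imwrite(f"pics/{n}0.png",cv2.cvtColor(d["img"],cv2.COLOR_RGB2BGR)); print(n,d["camera_matrix"],d["T"].round(4) if hasattr(d["T"],'round') else d["T"])
print(manip.get_state())
E
```

```text
pics
rig.py
steer.py
side [[483.74339102   0.         323.46575568]
 [  0.         483.74339102 201.55445016]
 [  0.           0.           1.        ]] [[ 0.9923 -0.0922  0.083   0.4564]
 [-0.124  -0.7144  0.6886 -0.9078]
 [-0.0042 -0.6936 -0.7204  1.1217]
 [ 0.      0.      0.      1.    ]]
top [[404.98917399   0.         319.49786801]
 [  0.         404.98917399 196.11855957]
 [  0.           0.           1.        ]] [[ 0.1077 -0.969   0.2223  0.2979]
 [-0.9942 -0.1054  0.0223  0.0171]
 [ 0.0018 -0.2234 -0.9747  1.374 ]
 [ 0.      0.      0.      1.    ]]
{'clock': 0.1, 'qpos': array([-1.34897392e+00,  2.76561712e-01,  1.50602015e+00,  2.25885989e-05,
        1.36073139e+00, -1.21027601e-01]), 'qd': array([-0.00072009, -0.00115131, -0.00123492, -0.00046785, -0.00100838,
        0.00013059]), 'effort': array([ 9.94779766e-04, -4.17701590e+01, -2.46406084e+01, -2.67261321e-04,
        5.87479080e-03,  1.14173835e-05]), 'position': array([ 0.19318728, -0.54110031,  0.25250369]), 'ee_rot': array([-8.59765444e-04,  9.85342719e-01,  1.70584248e-01, -3.23086376e-05]), 'contact_force': array([-0.57592399, -0.49334364, -1.21762138]), 'moment': array([ 0.03122899,  0.04127142, -0.00949726]), 'gripper_force': 0.0, 'width': 0.08530196991715291}
```
View pics/side0.png

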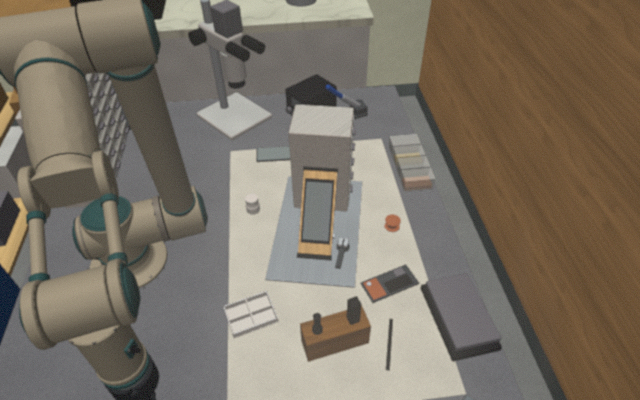

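View pics/top0.png

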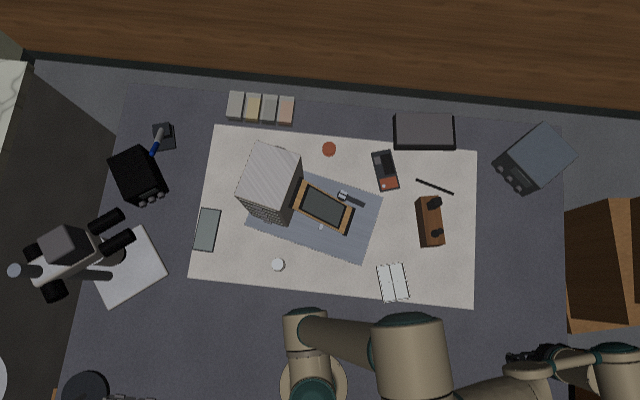

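The side view shows the tower at (322,120), the board foot at about (317,252), the turn button at (343,243), the driver at (354,310) and the probe at (317,323). The top view shows the button at (347,196), the driver at (435,203) and the probe at (438,232). I'll enlarge both.

Run:
```python
import cv2
a=cv2.imread("pics/side0.png")[160:370,250:420]; cv2.imwrite("pics/side0c.png",cv2.resize(a,None,fx=2.8,fy=2.8,interpolation=cv2.INTER_CUBIC))
a=cv2.imread("pics/top0.png")[130:270,230:460]; cv2.imwrite("pics/top0c.png",cv2.resize(a,None,fx=3.4,fy=3.4,interpolation=cv2.INTER_CUBIC))
```

View pics/side0c.png

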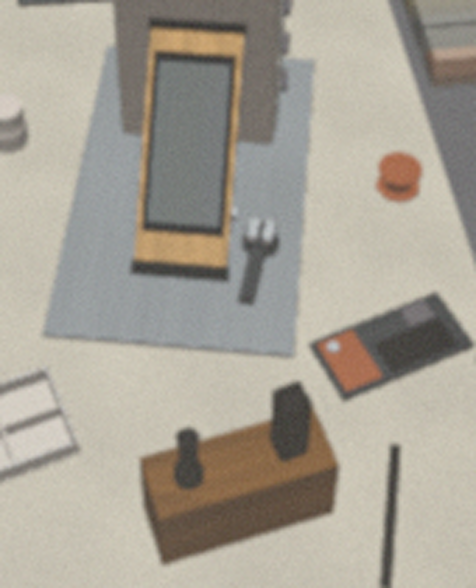

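View pics/top0c.png

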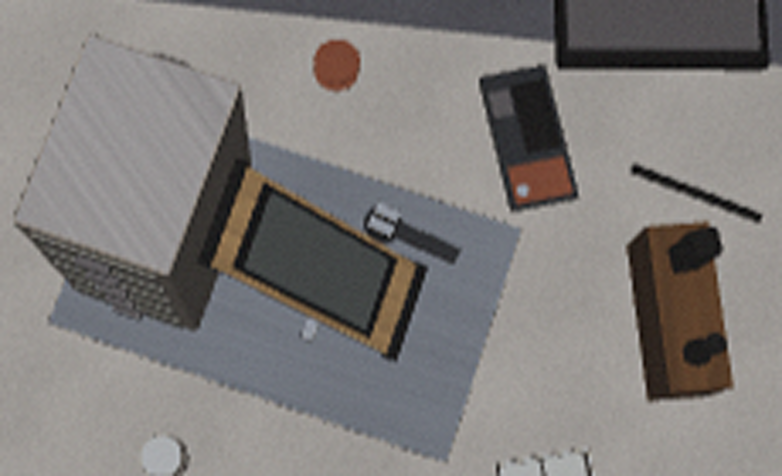

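The crops show the plate corners at roughly (520,230), (447,460) and (48,320) in the top crop and (45,335), (293,355) and (315,60) in the side crop. The button head is at (382,221) top and (261,232) side. The driver handle is at (705,245) top and (290,420) side. Next I'll measure with masks.

```bash
cat > h.py <<'E'
import numpy as np,cv2
from scipy.optimize import least_squares
from rig import manip
def grab(n):
    d=manip.get_image(n); return d["img"],d["camera_matrix"],np.array(d["T"])
def ray(c,uv):
    uv=np.atleast_2d(np.asarray(uv,float)); d=np.c_[uv,np.ones(len(uv))]@np.linalg.inv(c[1]).T@c[2][:3,:3].T
    return c[2][:3,3],d
def onplane(c,uv,z):
    o,d=ray(c,uv); return o+d*((z-o[2])/d[:,2])[:,None]
def tri(c1,p1,c2,p2):
    o1,d1=ray(c1,p1);o2,d2=ray(c2,p2);d1,d2=d1[0],d2[0]
    s=np.linalg.lstsq(np.c_[d1,-d2],o2-o1,rcond=None)[0]
    a,b=o1+s[0]*d1,o2+s[1]*d2; return (a+b)/2,np.linalg.norm(a-b)
def proj(c,P):
    q=(np.atleast_2d(P)-c[2][:3,3])@c[2][:3,:3]@c[1].T; return q[:,:2]/q[:,2:]
def sc(x,y): return [250+(x+.5)/2.8-.5,160+(y+.5)/2.8-.5]
def tc(x,y): return [230+(x+.5)/3.4-.5,130+(y+.5)/3.4-.5]
E
python3 - <<'E'
from h import *
S=grab("side");T=grab("top")
np.set_printoptions(precision=4,suppress=True)
S_c=[(45,335),(293,355),(315,60)];T_c=[(447,460),(520,230)]
print("plate S",onplane(S,[sc(*p) for p in S_c],.006)); print("plate T",onplane(T,[tc(*p) for p in T_c+[(48,320)]],.006))
for a,b,n in [((261,232),(382,221),'latchhead'),((247,302),(457,255),'tabend'),((45,335),(447,460),'c1'),((293,355),(520,230),'c2'),((132,268),(393,357),'footL'),((228,277),(424,268),'footR'),((294,384),(720,238),'drivertop?'),((187,432),(720,346),'probetop')]:
    print(n,*tri(S,sc(*a),T,tc(*b)))
# plate fit
for nm,c,g0 in (("S",S,onplane(S,[sc(*p) for p in S_c[:2]],.006)),("T",T,onplane(T,[tc(*p) for p in T_c],.006))):
    im=cv2.GaussianBlur(c[0],(3,3),0).astype(int)
    m=((im[...,2]-im[...,0]>8)&(im.sum(2)>200)).astype(np.uint8)
    k=cv2.connectedComponentsWithStats(m)[1]
    u,v=(sc(90,300) if nm=="S" else tc(420,400)); m=(k==k[int(v),int(u)]).astype(np.uint8)
    cs=max(cv2.findContours(m,0,1)[0],key=cv2.contourArea)[:,0]
    P=onplane(c,cs,.006)[:,:2]
    e=g0[1,:2]-g0[0,:2]; yaw=np.arctan2(e[0],-e[1])  # e along -y_rack
    mid=g0[:,:2].mean(0); x0=[*(mid+.135*np.array([np.cos(yaw),np.sin(yaw)])),yaw]
    def loc(x): 
        R=np.array([[np.cos(x[2]),-np.sin(x[2])],[np.sin(x[2]),np.cos(x[2])]]); return (P-x[:2])@R
    def res(x):
        L=loc(x);r=[]
        D=np.c_[L[:,0]+.135,L[:,1]-.125,L[:,1]+.125]
        d=D[np.arange(len(D)),abs(D).argmin(1)]
        return np.where(abs(d)<.012,d,0.012)
    s=least_squares(res,x0,loss='soft_l1',f_scale=.002,diff_step=1e-4)
    print(nm,"rack",x0,s.x,len(P),(abs(res(s.x))<.005).sum())
E
```

```text
plate S [[ 0.3891 -0.118   0.006 ]
 [ 0.6288 -0.1723  0.006 ]
 [ 0.7248  0.2361  0.006 ]]
plate T [[ 0.3907 -0.115   0.006 ]
 [ 0.6294 -0.1694  0.006 ]
 [ 0.4858  0.2948  0.006 ]]
latchhead [ 0.6193 -0.0282  0.0217] 0.0009581142562231682
tabend [ 0.594  -0.1073  0.0115] 0.002613423074128579
c1 [ 0.3899 -0.1155  0.0028] 0.0020912111775911683
c2 [ 0.6298 -0.1699  0.0024] 0.0009042274566009863
footL [ 0.4832 -0.0526  0.0151] 0.0032609347628659436
footR [ 0.578  -0.0752  0.0128] 0.0002861673972830977
drivertop? [ 0.5968 -0.3203  0.1889] 0.00023012588396012593
probetop [ 0.5074 -0.3336  0.1562] 0.0015661448943627158
S rack [np.float64(0.5387983317775098), np.float64(-0.01350699537459496), np.float64(1.3477548704771396)] [ 0.5388 -0.0138  1.3475] 2079 20
T rack [np.float64(0.5400269110566481), np.float64(-0.010566607042321874), np.float64(1.346985908976241)] [ 0.5424 -0.0075  1.3302] 509 200
```

Both views agree on the rack: about (0.539, -0.012), yaw 1.347. The foot is at rack x ≈ -50 mm, the button axis at (0.619, -0.029) and the driver at (0.597, -0.320). I'm closing the gripper and moving behind the foot.

```bash
python3 steer.py '[0.03, -0.02, 0, 0, 0.03, -0.02, 0, 0, 0.03, -0.02, 0, 0, 0.03, -0.02, 0, 0, 0.03, -0.02, 0, 0]' 0 30 && python3 steer.py '[0.03, -0.02, 0, 0, 0.03, -0.02, 0, 0, 0.03, -0.02, 0, 0, 0.03, -0.02, 0, 0, 0.03, -0.02, 0, 0]' && python3 steer.py '[0.03, -0.02, 0, 0, 0.03, -0.02, 0, 0, 0.03, -0.02, 0, 0, 0.03, -0.02, 0, 0, 0.03, -0.02, 0, 0]' && python3 steer.py '[0, 0, 0.02, -0.125, 0, 0, 0.02, -0.125, 0, 0, 0.02, -0.125, 0, 0, 0.02, -0.125, 0, 0, 0.02, -0.125]' && python3 steer.py '[0, 0, 0, -0.125, 0, 0, 0, -0.125, 0, 0, 0, -0.125, 0, 0, 0, 0]'
```

```text
clock: 0.62
position: [0.3015, -0.3955, 0.2531]
ee_rot: [-0.0, 0.985, 0.17, 0.0]
contact_force: [1.4, 0.2, -1.0]
width: 0.0257
gripper_force: 0.0
clock: 1.03
position: [0.4092, -0.2507, 0.2533]
ee_rot: [0.0, 0.985, 0.17, 0.0]
contact_force: [1.1, 0.2, -0.6]
width: 0.0
gripper_force: 0.0
clock: 1.45
position: [0.5169, -0.1061, 0.2533]
ee_rot: [0.0, 0.985, 0.171, -0.0]
contact_force: [-0.5, 0.3, -0.5]
width: 0.0001
gripper_force: 0.0
clock: 1.87
position: [0.5162, -0.1075, 0.1523]
ee_rot: [0.0, 0.884, 0.468, -0.0]
contact_force: [-0.4, 0.1, 0.1]
width: 0.0001
gripper_force: 0.0
clock: 2.2
position: [0.5161, -0.1077, 0.1529]
ee_rot: [-0.0, 0.782, 0.623, -0.0]
contact_force: [0.1, -0.1, 0.2]
width: -0.0002
gripper_force: 0.0
```

```bash
cat > rk.py <<'E'
from h import *
X0=np.array([.5393,-.012]);YAW=1.3465
def tool():
    s=manip.get_state();q=s["ee_rot"];p=np.array(s["position"])
    w,x,y,z=q; psi=np.arctan2(2*(x*y+w*z),1-2*(y*y+z*z)); return p,psi,s
def rack(p):
    d=np.asarray(p)[:2]-X0;c,s=np.cos(YAW),np.sin(YAW);return np.array([c*d[0]+s*d[1],-s*d[0]+c*d[1]])
def unrack(l):
    c,s=np.cos(YAW),np.sin(YAW);return X0+np.array([c*l[0]-s*l[1],s*l[0]+c*l[1]])
def to(P):
    p,psi,s=tool();d=np.asarray(P)-p;c,k=np.cos(psi),np.sin(psi)
    return np.array([c*d[0]+k*d[1],k*d[0]-c*d[1],-d[2]])
E
python3 - <<'E'
from rk import *
p,psi,s=tool();print(p,psi,rack(p),s["qpos"],s["contact_force"],s["clock"],s["width"],to([*unrack([-.1,-.002]),.033]))
E
```

```text
[ 0.51607874 -0.10772574  0.15291736] 1.3447460589926707 [-0.09849277  0.00134823] [-3.37743086e-01  2.82994509e-01  1.76204387e+00 -1.07175581e-04
  1.09730876e+00 -1.11643907e-01] [ 0.1132329  -0.11254212  0.15671071] 2.2 -0.00022352539728817946 [-0.00150136  0.00335087  0.11991736]
```

```bash
python3 steer.py '[0, 0.0034, 0.03, 0, 0, 0, 0.03, 0, 0, 0, 0.03, 0, 0, 0, 0.03, 0, 0.01, 0, 0, 0]' && python3 steer.py '[0.01, 0, 0, 0, 0.008, 0, 0, 0, 0.008, 0, 0, 0, 0.008, 0, 0, 0]' && python3 steer.py '[0.006, 0, 0, 0, 0.006, 0, 0, 0, 0.006, 0, 0, 0, 0.006, 0, 0, 0]'
```

```text
clock: 2.62
position: [0.5204, -0.0999, 0.0298]
ee_rot: [-0.001, 0.784, 0.62, -0.002]
contact_force: [-0.1, -0.4, 0.2]
width: -0.0004
gripper_force: 0.0
clock: 2.95
position: [0.5296, -0.0662, 0.0342]
ee_rot: [0.001, 0.782, 0.623, -0.001]
contact_force: [-1.0, -5.9, -3.2]
width: -0.0003
gripper_force: 2.7
clock: 3.28
position: [0.5352, -0.0419, 0.0341]
ee_rot: [0.001, 0.783, 0.622, 0.0]
contact_force: [-0.5, -4.0, -1.2]
width: 0.0001
gripper_force: 1.7
```

```bash
python3 steer.py '[0.006, 0, 0, 0, 0.006, 0, 0, 0, 0.006, 0, 0, 0, 0.005, 0, 0, 0]' && python3 steer.py '[0.002, 0, 0, 0, 0.002, 0, 0, 0, 0, 0, 0, 0]' && python3 steer.py '[0.002, 0, 0, 0, 0, 0, 0, 0]'
```

```text
clock: 3.62
position: [0.5403, -0.0191, 0.0333]
ee_rot: [-0.0, 0.783, 0.622, 0.0]
contact_force: [-0.9, -3.1, -1.3]
width: 0.0001
gripper_force: 1.4
clock: 3.87
position: [0.5411, -0.0154, 0.0333]
ee_rot: [-0.0, 0.783, 0.622, 0.0]
contact_force: [0.3, -0.8, -1.3]
width: 0.0
gripper_force: 0.3
clock: 4.03
position: [0.5416, -0.014, 0.0333]
ee_rot: [0.0, 0.783, 0.622, 0.0]
contact_force: [-0.9, -1.7, -0.3]
width: -0.0002
gripper_force: 0.8
```

Run:
```python
from rk import *
p,psi,s=tool();print(rack(p),psi)
c=grab("top");cv2.imwrite("pics/top1.png",cv2.resize(cv2.cvtColor(c[0],cv2.COLOR_RGB2BGR)[140:240,280:420],None,fx=4,fy=4,interpolation=cv2.INTER_CUBIC))
```

```text
[-0.00141689 -0.0026536 ] 1.3425276785620264
```

```bash
python3 steer.py '[0.002, 0, 0, 0, 0, 0, 0, 0]' && python3 steer.py '[0.002, 0, 0, 0, 0, 0, 0, 0]' && python3 steer.py '[0.002, 0, 0, 0, 0, 0, 0, 0]'
```

```text
clock: 4.25
position: [0.5419, -0.0127, 0.0333]
ee_rot: [0.0, 0.783, 0.622, -0.0]
contact_force: [-1.1, -4.3, -0.6]
width: 0.0001
gripper_force: 2.3
clock: 4.42
position: [0.5419, -0.0124, 0.0333]
ee_rot: [0.001, 0.782, 0.623, -0.002]
contact_force: [-2.2, -10.9, -0.9]
width: 0.0
gripper_force: 5.4
clock: 4.58
position: [0.542, -0.0122, 0.0334]
ee_rot: [0.002, 0.782, 0.624, -0.003]
contact_force: [-3.4, -16.8, 0.2]
width: 0.0
gripper_force: 8.4
```

Contact force rises with no further motion at the expected rack x, so the foot is at the batten. I'm backing off, raising and looking.

```bash
python3 steer.py '[-0.02, 0, 0, 0, -0.03, 0, 0, 0, -0.04, 0, 0, 0, -0.02, 0, -0.04, 0, 0, 0, -0.04, 0]' .085 && python3 steer.py '[-0.02, 0, -0.04, 0, -0.02, 0, -0.04, 0, -0.02, 0, -0.02, 0, 0, 0, 0, 0]' .085
python3 - <<'E'
from h import *
S=grab("side");T=grab("top")
a=cv2.cvtColor(S[0],cv2.COLOR_RGB2BGR)[100:370,230:420];b=cv2.cvtColor(T[0],cv2.COLOR_RGB2BGR)[135:265,270:460]
a=cv2.resize(a,None,fx=2.2,fy=2.2,interpolation=cv2.INTER_CUBIC);b=cv2.resize(b,None,fx=2,fy=2,interpolation=cv2.INTER_CUBIC)
o=np.zeros((594,800,3),np.uint8);o[:a.shape[0],:a.shape[1]]=a;o[:b.shape[0],418:798]=b
cv2.imwrite("pics/both2.png",o)
np.save("S2.npy",S[0]);np.save("T2.npy",T[0])
for n,c,w in(("S",S,(330,290,375,345)),("T",T,(418,185,455,250))):
    g=cv2.GaussianBlur(c[0],(3,3),0).max(2); sub=g[w[1]:w[3],w[0]:w[2]]
    m=(sub<(52 if n=="S" else 40)).astype(np.uint8)
    for q in cv2.findContours(m,0,2)[0]:
        if cv2.contourArea(q)>15: print(n,(cv2.convexHull(q)[:,0]+[w[0],w[1]]).tolist(),cv2.contourArea(q))
E
```

```text
clock: 5.0
position: [0.5162, -0.1164, 0.1093]
ee_rot: [-0.002, 0.784, 0.62, -0.002]
contact_force: [1.5, -0.7, 0.0]
width: 0.0607
gripper_force: 0.0
clock: 5.33
position: [0.5084, -0.1737, 0.2111]
ee_rot: [0.006, 0.784, 0.621, 0.003]
contact_force: [1.4, -0.6, 0.5]
width: 0.085
gripper_force: 0.0
T [[441, 229], [442, 230], [442, 232], [436, 236], [433, 236], [432, 235], [432, 234], [433, 232], [435, 230], [439, 229]] 41.0
```

View pics/both2.png

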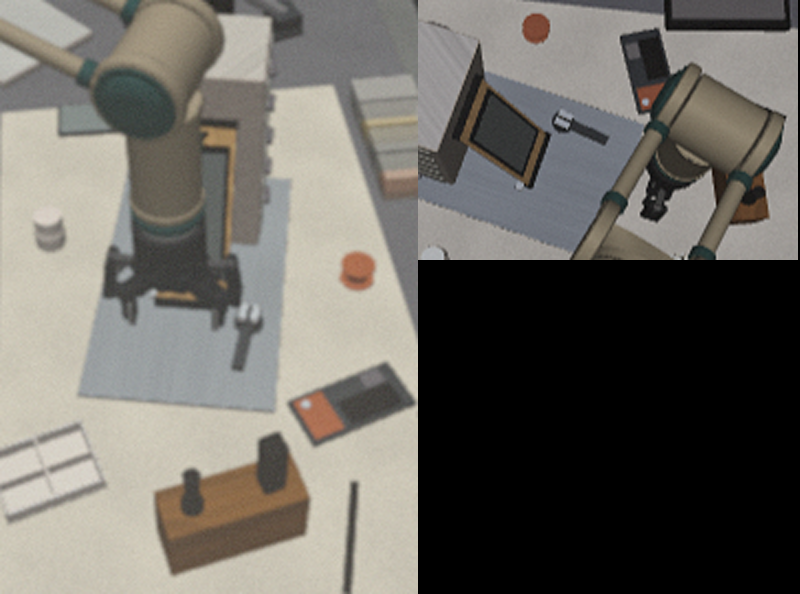

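The side half of the picture shows the board steep against the tower, with the button at (248,318) and the driver at (272,462). The arm hides the driver in the top half, so I'm measuring it from the initial images.

Run:
```python
from rk import *
np.set_printoptions(precision=4,suppress=True)
S=list(grab("side"));T=list(grab("top"))
S[0]=cv2.imread("pics/side0.png")[...,::-1];T[0]=cv2.imread("pics/top0.png")[...,::-1]
res={}
for n,c,pt in(("S",S,sc(290,425)),("T",T,tc(697,250)),("Sp",S,sc(187,465)),("Tp",T,tc(704,349))):
    u,v=np.round(pt).astype(int); im=c[0].astype(int)
    w=24; sub=im[v-w:v+w,u-w:u+w]; g=cv2.GaussianBlur(sub.astype(np.uint8),(3,3),0)
    for th in (55,62,70):
        m=(g[...,0]<th).astype(np.uint8); k=cv2.connectedComponents(m)[1]
        if k[w,w]==0: print(n,th,"none",g[w,w]);continue
        m=(k==k[w,w]).astype(np.uint8);M=cv2.moments(m,True);q=np.array([M["m10"]/M["m00"]+u-w,M["m01"]/M["m00"]+v-w])
        h=cv2.convexHull(max(cv2.findContours(m,0,2)[0],key=cv2.contourArea))[:,0]+[u-w,v-w]
        print(n,th,q,M["m00"],h.min(0),h.max(0)); res[n,th]=q
for th in(55,62,70):
    if ("S",th) in res and ("T",th) in res: print("driver",tri(S,res["S",th],T,res["T",th]))
    if ("Sp",th) in res and ("Tp",th) in res: print("probe",tri(S,res["Sp",th],T,res["Tp",th]))
for nm,a,b,z in(("front bottom",(162,562),(335,512),0),("front top",(158,515),(337,465),.085),("back",(140,460),(270,425),.085)):
    P=onplane(S,[sc(*a),sc(*b)],z);d=P[1]-P[0];print(nm,P[:,:2].ravel(),np.arctan2(d[1],d[0]),np.linalg.norm(d))
P=onplane(T,[tc(651,228),tc(710,222),tc(652,400),tc(732,387)],.085);print("stand T",P)
```

```text
S 55 none [69 68 62]
S 62 none [69 68 62]
S 70 [350.88 311.36] 25.0 [349 308] [354 316]
T 55 [433.7536 203.1014] 138.0 [427 197] [441 209]
T 62 [433.6599 203.1633] 147.0 [426 197] [441 209]
T 70 [433.4654 203.3208] 159.0 [426 197] [441 210]
Sp 55 none [73 71 66]
Sp 62 none [73 71 66]
Sp 70 none [73 71 66]
Tp 55 [436.4605 232.2105] 76.0 [431 228] [442 236]
Tp 62 [436.3976 232.2771] 83.0 [431 228] [442 237]
Tp 70 [436.4286 232.3516] 91.0 [431 228] [442 237]
driver (array([ 0.5952, -0.3152,  0.1216]), np.float64(0.007990732678463557))
front bottom [ 0.4802 -0.3658  0.639  -0.3382] 0.1716087137909376 0.16118362161281763
front top [ 0.4793 -0.3655  0.6351 -0.3389] 0.16926449633132992 0.15806247817206184
back [ 0.469  -0.313   0.5845 -0.2934] 0.16818871694739884 0.1171456380094461
stand T [[ 0.6258 -0.2836  0.085 ]
 [ 0.6379 -0.3397  0.085 ]
 [ 0.4612 -0.2931  0.085 ]
 [ 0.4814 -0.3669  0.085 ]]
```

Run:
```python
from rk import *
np.set_printoptions(precision=4,suppress=True)
S=list(grab("side"));T=list(grab("top"))
S[0]=cv2.imread("pics/side0.png")[...,::-1]
pt={"d":(sc(290,425),[433.66,203.16]),"p":(sc(187,465),[436.4,232.28])}
for n in pt:
  u,v=np.round(pt[n][0]).astype(int);w=20;g=cv2.GaussianBlur(S[0][v-w:v+w,u-w:u+w],(3,3),0)
  for th in(80,85,90):
    m=(g[...,0]<th).astype(np.uint8);k=cv2.connectedComponents(m)[1];m=(k==k[w,w]).astype(np.uint8)
    M=cv2.moments(m,True);q=np.array([M["m10"]/M["m00"]+u-w,M["m01"]/M["m00"]+v-w])
    print(n,th,q,M["m00"],tri(S,q,T,pt[n][1]),onplane(S,q,.125),onplane(T,pt[n][1],.125))
    h=cv2.approxPolyDP(cv2.convexHull(max(cv2.findContours(m,0,2)[0],key=cv2.contourArea)),1,True)[:,0]+[u-w,v-w]
  print(h.tolist())
c=np.array([.5978,-.3151])
for yaw in(.17,):
  B=[[*(c+np.array([[np.cos(yaw),-np.sin(yaw)],[np.sin(yaw),np.cos(yaw)]])@[sx,sy]),z] for z in(.085,.165) for sx,sy in((-.013,-.013),(.013,-.013),(.013,.013),(-.013,.013))]
  print(proj(S,B))
```

```text
d 80 [353.4512 310.5935] 246.0 (array([ 0.5985, -0.3153,  0.1227]), np.float64(0.0021742272538163025)) [[ 0.5971 -0.317   0.125 ]] [[ 0.599  -0.3147  0.125 ]]
d 85 [353.375  310.6061] 264.0 (array([ 0.5984, -0.3153,  0.1227]), np.float64(0.002353994225752675)) [[ 0.5969 -0.317   0.125 ]] [[ 0.599  -0.3147  0.125 ]]
d 90 [353.3025 310.5943] 281.0 (array([ 0.5983, -0.3153,  0.1228]), np.float64(0.0025075524417978263)) [[ 0.5967 -0.3169  0.125 ]] [[ 0.599  -0.3147  0.125 ]]
[[356, 298], [360, 306], [359, 318], [357, 321], [350, 323], [347, 317], [348, 302], [349, 300]]
p 80 [316.8286 324.8286] 105.0 (array([ 0.5095, -0.3325,  0.1066]), np.float64(0.0022678703812705685)) [[ 0.5074 -0.3431  0.125 ]] [[ 0.5076 -0.3273  0.125 ]]
p 85 [316.9174 324.9008] 121.0 (array([ 0.5096, -0.3325,  0.1063]), np.float64(0.002115665086516911)) [[ 0.5076 -0.3433  0.125 ]] [[ 0.5076 -0.3273  0.125 ]]
p 90 [316.8385 324.7231] 130.0 (array([ 0.5095, -0.3324,  0.1069]), np.float64(0.0021775622829503932)) [[ 0.5075 -0.3428  0.125 ]] [[ 0.5076 -0.3273  0.125 ]]
[[316, 314], [319, 316], [321, 331], [319, 333], [315, 333], [313, 331], [314, 316]]
[[349.6067 324.7398]
 [359.8614 321.8976]
 [356.2296 312.7797]
 [346.11   315.54  ]
 [350.8318 306.7562]
 [361.6166 303.8496]
 [357.7708 294.5411]
 [347.1354 297.3597]]
```

Driver centre is (0.598, -0.316, 0.123) with yaw 0.17; the two views and the stand geometry agree. I'm turning the tool.

```bash
python3 steer.py '[0, 0, -0.02, 0.125, 0, 0, 0, 0.125, 0, 0, 0, 0.125, 0, 0, 0, 0.125, 0, 0, 0, 0.125]' && python3 steer.py '[0, 0, 0, 0.125, 0, 0, 0, 0.125, 0, 0, 0, 0.125, 0, 0, 0, 0.125, 0, 0, 0, 0.047]' && python3 -c "
from rk import *
p,psi,s=tool();print(p,psi,s['qpos'],to([.598,-.316,.22]),to([.598,-.316,.133]))"
```

```text
clock: 6.05
position: [0.505, -0.1686, 0.2236]
ee_rot: [-0.001, 0.937, 0.349, -0.001]
contact_force: [-0.7, -1.1, 0.3]
width: 0.0851
gripper_force: 0.0
clock: 6.47
position: [0.505, -0.1686, 0.2235]
ee_rot: [-0.001, 0.997, 0.083, -0.001]
contact_force: [0.6, -0.5, 0.9]
width: 0.0852
gripper_force: 0.0
[ 0.50500779 -0.16859278  0.22348945] 0.1670083376659886 [-4.53206443e-01  2.32598067e-01  1.64186670e+00  4.43092423e-04
  1.27027334e+00  9.50452230e-01] [0.06719441 0.16081465 0.00348945] [0.06719441 0.16081465 0.09048945]
```

```bash
python3 steer.py '[0.0134, 0.032, 0, 0, 0.0134, 0.032, 0, 0, 0.0134, 0.032, 0, 0, 0.0134, 0.032, 0, 0, 0.0134, 0.0325, 0, 0]' && python3 steer.py '[0, 0, 0.02, 0, 0, 0, 0.02, 0, 0, 0, 0.02, 0, 0, 0, 0.02, 0, 0, 0, 0.01, 0]' && python3 steer.py '[0, 0, 0, 0, 0, 0, 0, 0, 0, 0, 0, 0, 0, 0, 0, 0, 0, 0, 0, 0]' 0 60 && python3 -c "
from rk import *
p,psi,s=tool();print(p,psi,s['qpos'],s['contact_force'],s['moment'])"
```

```text
clock: 6.88
position: [0.5994, -0.3164, 0.2232]
ee_rot: [-0.001, 0.996, 0.086, -0.001]
contact_force: [-0.0, 0.9, 0.3]
width: 0.0847
gripper_force: 0.0
clock: 7.3
position: [0.5972, -0.3145, 0.1304]
ee_rot: [-0.002, 0.996, 0.086, -0.003]
contact_force: [-1.5, -0.3, -0.3]
width: 0.085
gripper_force: 0.0
clock: 7.72
position: [0.5995, -0.317, 0.1369]
ee_rot: [0.001, 0.996, 0.085, 0.001]
contact_force: [0.4, 0.3, 1.4]
width: 0.0265
gripper_force: 57.4
[ 0.59947341 -0.31695283  0.13687159] 0.17100566279838683 [-5.88906232e-01  5.02296420e-01  1.44055144e+00  5.29838270e-05
  1.19568460e+00  8.10867430e-01] [0.43972531 0.32337133 1.38761283] [ 0.01269409  0.13795007 -0.03492267]
```

```bash
python3 -c "
from rk import *
p,psi,s=tool();print('REST',p,psi)" && python3 steer.py '[0, 0, -0.02, 0, 0, 0, -0.03, 0, 0, 0, -0.03, 0, 0, 0, -0.03, 0, 0, 0, 0, 0]'
python3 - <<'E'
from rk import *
p,psi,s=tool();print(p,psi,s['width'],s['contact_force'])
print(to([.6193,-.0292,.20]))
E
```

```text
REST [ 0.59947341 -0.31695283  0.13687159] 0.17100566279838683
clock: 8.13
position: [0.6014, -0.3184, 0.2535]
ee_rot: [0.005, 0.996, 0.085, 0.006]
contact_force: [0.6, -0.2, -0.2]
width: 0.026
gripper_force: 57.5
[ 0.60139989 -0.31839506  0.25351021] 0.17084027807208124 0.025967840578215065 [ 0.6484379  -0.21927252 -0.22564709]
[ 0.06680571 -0.28194182  0.05351021]
```

```bash
python3 steer.py '[0.0134, -0.0344, 0, -0.115, 0, -0.036, 0, -0.115, 0, 0, 0, -0.115, 0, 0, 0, -0.115, 0, 0, 0, -0.115]' && python3 steer.py '[0, 0, 0, -0.1, 0, 0, 0, -0.1, 0, 0, 0, -0.1, 0, 0, 0, -0.1, 0, 0, 0, -0.1]'
python3 - <<'E'
from rk import *
np.set_printoptions(precision=4,suppress=True)
p,psi,s=tool();print(p,psi,s['width'],to([.6193,-.0292,.20]))
S=list(grab("side"));T=list(grab("top"))
S[0]=cv2.imread("pics/side0.png")[...,::-1];T[0]=cv2.imread("pics/top0.png")[...,::-1]
for n,c,pt,hd in(("S",S,sc(252,280),sc(261,232)),("T",T,tc(430,243),tc(382,221))):
    u,v=np.round(pt).astype(int);w=20
    g=cv2.GaussianBlur(c[0][v-w:v+w,u-w:u+w],(3,3),0)
    th=(g[w,w].astype(int).max()+ (105 if n=="S" else 90))//2
    for t in(th-8,th,th+8):
        m=(g.max(2)<t).astype(np.uint8);k=cv2.connectedComponents(m)[1];m=(k==k[w,w])
        vu=np.argwhere(m)[:,::-1]+[u-w,v-w];P=onplane(c,vu,.02)[:,:2]
        mu=P.mean(0);E=np.linalg.svd(P-mu,full_matrices=False);d=E[2][0]; d=d*np.sign(d[1])
        L=(P-mu)@E[2].T
        print(n,t,len(P),mu,"dir",np.arctan2(d[1],d[0]),np.ptp(L,axis=0))
    # bright head
    u,v=np.round(hd).astype(int);w=9;g=c[0][v-w:v+w+1,u-w:u+w+1].max(2).astype(int)
    print(u-w,v-w);print(g[2:-2,2:-2])
E
```

```text
clock: 8.55
position: [0.5956, -0.2449, 0.2454]
ee_rot: [0.0, 0.93, 0.368, 0.0]
contact_force: [-0.6, -0.3, -1.2]
width: 0.0265
gripper_force: 57.7
clock: 8.97
position: [0.5956, -0.2457, 0.2451]
ee_rot: [0.0, 0.811, 0.585, 0.0]
contact_force: [-0.2, -1.6, -1.0]
width: 0.0262
gripper_force: 57.7
[ 0.5956 -0.2457  0.2451] 1.2507382204176083 0.026237631544816467 [ 0.213  -0.0457  0.0451]
S 89 1507 [ 0.6015 -0.0877] dir 1.3198090174577852 [0.1506 0.1226]
S 97 100 [ 0.6072 -0.0688] dir 1.1834089219091188 [0.0809 0.0297]
S 105 128 [ 0.6065 -0.0685] dir 1.2024289053383972 [0.0849 0.0325]
334 234
[[155 159 148 151 157 155 153 154 156 156 155 151 150 154 149]
 [158 156 156 159 162 167 155 157 157 160 159 157 150 152 161]
 [155 154 160 173 178 181 171 152 150 168 169 164 153 152 155]
 [159 156 159 179 189 191 170 138 145 178 182 175 155 153 153]
 [154 151 157 181 189 187 157 120 139 175 189 180 154 150 151]
 [150 149 155 182 192 175 138 122 155 188 195 178 148 148 156]
 [153 148 155 183 192 179 135 129 172 188 194 174 152 149 156]
 [147 136 158 179 187 169 128 135 177 196 187 157 134 138 154]
[... 890 characters left out ...]
5 121]
 [123 119 117  69  37 112 138 149 163 161 160 155 127 124 124]
 [121 126  90  40 115  77  59 106 132 150 164 159 141 127 123]
 [122 125  52  48 178 141 103  82  31  96 135 145  52 108 130]
 [127 129  42 105 163 163 163 145 102  82  49  80  34  69 110]
 [124 128  41 122 137 153 161 160 166 149 118  41  44  50  55]
 [119 116  62  39  56 111 141 150 160 166 155  40  52  50  50]
 [132 113 105  36  30  39  61 107 135 160  83  42  51  52  50]
 [103 111 136  94  48  33  32  34  26 117  26  54  46  47  52]
 [ 28  49 107 136 102  73  46  37  36  40  62 101  84  65  48]
 [ 57  35  28  74 107 107  96  79  73  91 103 129 127 109  79]
 [ 72  60  51  36  33  73 113 131 115 117 127 126 128 127 132]]
```

Run:
```python
from rk import *
np.set_printoptions(precision=4,suppress=True)
S=list(grab("side"));T=list(grab("top"))
S[0]=cv2.imread("pics/side0.png")[...,::-1];T[0]=cv2.imread("pics/top0.png")[...,::-1]
print("lines")
g=S[0].max(2).astype(float);pts=[]
for v in range(238,244):
    a=g[v,339:347];w=np.clip(165-a,0,None);u=np.arange(339,347);k=a.argmin();sl=slice(max(k-1,0),k+2);pts.append([(w[sl]*u[sl]).sum()/w[sl].sum(),v])
print(pts)
for n,c,q in(("S",S,pts),("T",T,None)):
    if n=="T":
        g=T[0].max(2).astype(float);q=[]
        for u in range(339,346):
            v0=int(round(193+(u-341)*.5));vs=np.arange(v0-1,v0+2);w=np.clip(165-g[vs,u],0,None);q.append([u,(w*vs).sum()/w.sum()])
        print(q)
    P=onplane(c,q,.032)[:,:2];mu=P.mean(0);d=np.linalg.svd(P-mu)[2][0];d*=np.sign(d[1])
    nrm=np.array([d[1],-d[0]]);print(n,mu,"ang",np.arctan2(d[1],d[0]),"resid",((P-mu)@nrm)*1e3)
    A=np.array([.6193,-.0295]);print(" lateral offset of slot line from A along +x-ish, angle 1.257:",((mu-A)@[np.sin(1.257),-np.cos(1.257)])*1e3)
```

```text
lines
[[np.float64(343.5357142857143), 238], [np.float64(343.4255319148936), 239], [np.float64(343.2278481012658), 240], [np.float64(342.7875), 241], [np.float64(342.54545454545456), 242], [np.float64(342.44776119402985), 243]]
S [ 0.6188 -0.029 ] ang 1.2324349552763672 resid [-0.1958  0.1846  0.3151 -0.2425 -0.2372  0.1758]
 lateral offset of slot line from A along +x-ish, angle 1.257: -0.6360152651641581
[[339, np.float64(191.8231046931408)], [340, np.float64(192.1865284974093)], [341, np.float64(193.17948717948718)], [342, np.float64(193.75925925925927)], [343, np.float64(194.1304347826087)], [344, np.float64(194.40718562874252)], [345, np.float64(195.0880829015544)]]
T [ 0.6213 -0.0274] ang 1.1650508223077631 resid [ 0.1544  0.7142 -0.6587 -0.763  -0.2274  0.5975  0.1829]
 lateral offset of slot line from A along +x-ish, angle 1.257: 1.285957482118166
```

```bash
python3 steer.py '[0.0355, -0.0076, 0.009, 0, 0.0355, -0.0076, 0.009, 0, 0.0355, -0.0076, 0.009, 0, 0.0355, -0.0076, 0.009, 0, 0.0355, -0.0076, 0.009, 0]' && python3 steer.py '[0.0355, -0.0076, 0.009, 0.025, 0, 0, 0, 0, 0, 0, 0, 0]'
python3 - <<'E'
from rk import *
np.set_printoptions(precision=4,suppress=True)
p,psi,s=tool();print(p,psi,s['width'])
S=grab("side");cv2.imwrite("pics/S3.png",cv2.cvtColor(S[0],cv2.COLOR_RGB2BGR))
a=cv2.cvtColor(S[0],cv2.COLOR_RGB2BGR)[190:265,305:385];cv2.imwrite("pics/S3c.png",cv2.resize(a,None,fx=7,fy=7,interpolation=cv2.INTER_CUBIC))
print("predicted tip",proj(S,[[p[0],p[1],p[2]-.12],[p[0],p[1],p[2]-.05],[.6193,-.0295,.032]]))
E
```

```text
clock: 9.58
position: [0.6164, -0.0641, 0.1998]
ee_rot: [0.0, 0.813, 0.582, 0.0]
contact_force: [0.8, -0.2, -0.2]
width: 0.0264
gripper_force: 57.6
clock: 9.83
position: [0.6203, -0.0273, 0.1904]
ee_rot: [-0.0, 0.819, 0.574, -0.001]
contact_force: [-0.8, -1.0, -1.0]
width: 0.0264
gripper_force: 57.7
[ 0.6203 -0.0273  0.1904] 1.2229637603743213 0.026391054686597692
predicted tip [[343.7509 231.3866]
 [344.4153 214.8185]
 [343.1978 240.5973]]
```

View pics/S3c.png

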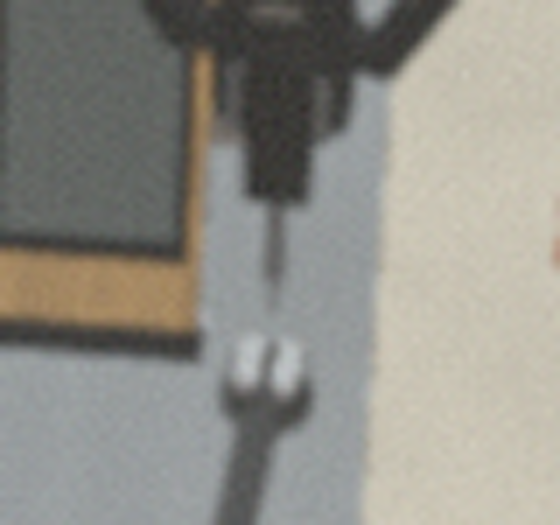

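The side crop shows the blade edge-on directly above the slot: tip at about (273,308), slot at about (267,355). I'm refining the shaft column.

Run:
```python
from rk import *
np.set_printoptions(precision=3,suppress=True)
p,psi,s=tool();print(p,psi)
S=grab("side");T=grab("top");im=(S[0].astype(float)+cv2.imread("pics/S3.png")[...,::-1])/2
g=im.max(2)
q=[]
for v in range(220,235):
    a=g[v,339:350];b=np.median(np.r_[a[:3],a[-3:]]);w=np.clip(b-8-a,0,None)
    u=(w*np.arange(339,350)).sum()/max(w.sum(),1e-6);pr=None
    q.append([v,u,w.sum()])
q=np.array(q);print(q)
zs=np.linspace(.075,.14,8);print("pred axis",proj(S,[[p[0],p[1],z] for z in zs])[:, ::-1])
sl=[]
for v in range(237,244):
    a=g[v,339:347];u=np.arange(339,347);k=a[2:6].argmin()+2;w=np.clip(165-a,0,None);x=slice(k-1,k+2);sl.append([v,(w[x]*u[x]).sum()/w[x].sum()])
print("slot",np.array(sl))
```

```text
[ 0.621 -0.029  0.191] 1.221605561375829
[[220.    344.332 145.25 ]
 [221.    344.116 116.5  ]
 [222.    344.167 119.75 ]
 [223.    344.091 126.25 ]
 [224.    343.945 110.   ]
 [225.    343.939 123.5  ]
 [226.    343.873 118.5  ]
 [227.    343.86  114.   ]
 [228.    343.809 117.5  ]
 [229.    343.807 106.   ]
 [230.    343.858  70.5  ]
 [231.    343.827  37.5  ]
 [232.    343.628  19.5  ]
 [233.    343.573  20.5  ]
 [234.    343.676   8.5  ]]
pred axis [[230.752 344.018]
 [228.615 344.105]
 [226.456 344.193]
 [224.276 344.281]
 [222.075 344.371]
 [219.851 344.461]
 [217.605 344.553]
 [215.337 344.645]]
slot [[237.    343.04 ]
 [238.    343.447]
 [239.    343.464]
 [240.    343.209]
 [241.    342.79 ]
 [242.    342.543]
 [243.    342.47 ]]
```

```bash
python3 steer.py '[0, -0.0008, 0.012, 0, 0, 0, 0.012, 0, 0, 0, 0.01, 0, 0, 0, 0, 0]' && python3 steer.py '[0, 0, 0.003, 0, 0, 0, 0.003, 0, 0, 0, 0, 0]' && python3 steer.py '[0, 0, 0.002, 0, 0, 0, 0, 0]'
```

```text
clock: 10.32
position: [0.6186, -0.0304, 0.1551]
ee_rot: [-0.001, 0.82, 0.572, -0.001]
contact_force: [-0.5, -0.4, -1.3]
width: 0.0261
gripper_force: 57.7
clock: 10.57
position: [0.6207, -0.0298, 0.1531]
ee_rot: [0.001, 0.82, 0.573, 0.001]
contact_force: [-1.3, -0.0, 6.3]
width: 0.0263
gripper_force: 57.9
clock: 10.73
position: [0.6215, -0.0296, 0.153]
ee_rot: [0.002, 0.82, 0.573, 0.002]
contact_force: [-2.2, 0.5, 12.9]
width: 0.0262
gripper_force: 56.8
```

Contact came at the head's top height (tip ≈ 0.033), so the blade is not in the slot yet. Measuring the offset here.

```bash
python3 steer.py '[0, 0, -0.004, 0, 0, 0, 0, 0, 0, 0, 0, 0]'
python3 - <<'E'
from rk import *
np.set_printoptions(precision=3,suppress=True)
p,psi,s=tool();print(p,psi,s['contact_force'])
S=grab("side");T=grab("top")
o=np.zeros((600,800,3),np.uint8)
a=cv2.cvtColor(S[0],cv2.COLOR_RGB2BGR)[205:260,320:370];b=cv2.cvtColor(T[0],cv2.COLOR_RGB2BGR)[170:220,315:365]
o[:550,:400]=cv2.resize(a[:, :50],(400,440),interpolation=cv2.INTER_CUBIC)[:550] if 0 else cv2.copyMakeBorder(cv2.resize(a,(400,440),interpolation=cv2.INTER_CUBIC),0,110,0,0,0)
o[:400,400:]=cv2.resize(b,(400,400),interpolation=cv2.INTER_CUBIC)
cv2.imwrite("pics/both4.png",o)
print(proj(S,[[*p[:2],.035]]),proj(T,[[*p[:2],.035]]))
E
```

```text
clock: 10.98
position: [0.6204, -0.0295, 0.1537]
ee_rot: [0.001, 0.82, 0.573, 0.001]
contact_force: [-0.3, -0.6, 1.6]
width: 0.0262
gripper_force: 58.2
[ 0.62  -0.029  0.154] 1.2205138318331592 [-0.278 -0.571  1.612]
[[343.582 239.892]] [[342.62  193.648]]
```

View pics/both4.png

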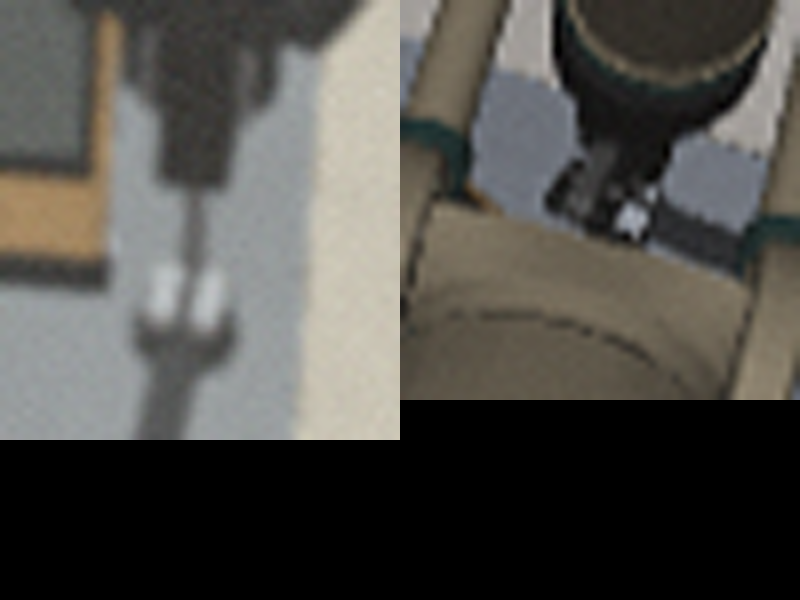

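The left half shows the shaft at crop column about 192 and the slot at about 189.5 at head height, so the blade is roughly 0.9 mm too far towards +x. Shifting it.

```bash
python3 steer.py '[0, 0, -0.001, 0, 0, -0.001, 0, 0, 0, 0, 0, 0, 0, 0, 0.003, 0, 0, 0, 0, 0]' && python3 steer.py '[0, 0, 0.002, 0, 0, 0, 0, 0]'
```

```text
clock: 11.5
position: [0.6184, -0.0287, 0.1501]
ee_rot: [-0.001, 0.819, 0.573, -0.001]
contact_force: [1.0, -1.0, -0.5]
width: 0.026
gripper_force: 57.9
clock: 11.67
position: [0.6186, -0.0288, 0.1484]
ee_rot: [-0.0, 0.819, 0.573, -0.0]
contact_force: [0.8, -0.4, -1.5]
width: 0.0265
gripper_force: 57.9
```

The blade has gone past the head's top without force, so it is in the slot. I'm going a little deeper, then turning.

```bash
python3 steer.py '[0, 0, 0.0028, 0, 0, 0, 0, 0]' && python3 steer.py '[0, 0, 0, 0.1, 0, 0, 0, 0.1, 0, 0, 0, 0.1, 0, 0, 0, 0]' && python3 -c "
from rk import *
p,psi,s=tool();print(p,psi,s['moment'],s['contact_force'],s['qpos'])"
```

```text
clock: 11.83
position: [0.619, -0.0289, 0.146]
ee_rot: [0.0, 0.819, 0.573, -0.0]
contact_force: [0.0, -1.2, -0.9]
width: 0.0261
gripper_force: 57.8
clock: 12.17
position: [0.6195, -0.0293, 0.1463]
ee_rot: [0.001, 0.896, 0.444, 0.0]
contact_force: [0.4, -0.8, -1.7]
width: 0.0262
gripper_force: 58.1
[ 0.61947905 -0.02925883  0.14630218] 0.9193902719498555 [-0.28734876 -0.29916876  0.02801569] [ 0.38710442 -0.81738029 -1.68518712] [-1.58948185e-01  4.15645670e-01  1.56745646e+00 -7.62135899e-04
  1.15722752e+00  4.92763703e-01]
```

```bash
python3 steer.py '[0, 0, 0, 0.1, 0, 0, 0, 0.1, 0, 0, 0, 0.1, 0, 0, 0, 0.1, 0, 0, 0, 0.1]' && python3 steer.py '[0, 0, 0, 0.1, 0, 0, 0, 0.1, 0, 0, 0, 0.1, 0, 0, 0, 0.1, 0, 0, 0, 0.1]' && python3 steer.py '[0, 0, 0, 0.07, 0, 0, 0, 0.05, 0, 0, 0, 0]' && python3 -c "
from rk import *
p,psi,s=tool();print(p,psi,s['moment'],s['contact_force'])"
```

```text
clock: 12.58
position: [0.6199, -0.0301, 0.1463]
ee_rot: [0.002, 0.978, 0.208, 0.001]
contact_force: [1.8, -2.7, -2.6]
width: 0.0261
gripper_force: 58.4
clock: 13.0
position: [0.6198, -0.031, 0.1464]
ee_rot: [0.002, 0.999, -0.04, 0.001]
contact_force: [1.7, -4.6, -3.2]
width: 0.0255
gripper_force: 58.3
clock: 13.25
position: [0.6197, -0.031, 0.1464]
ee_rot: [0.002, 0.995, -0.098, 0.001]
contact_force: [1.2, -5.5, -2.6]
width: 0.026
gripper_force: 57.9
[ 0.61965938 -0.03099596  0.14641236] -0.19673486510578972 [-1.37140488 -0.28990483  0.03867066] [ 1.24355669 -5.51050092 -2.57105582]
```

```bash
for i in 1; do python3 steer.py '[0, 0.001, 0, 0.05, 0, 0, 0, 0.05, 0, 0, 0, 0]'; done; python3 -c "
from rk import *
p,psi,s=tool();print(psi,s['moment'])"; python3 steer.py '[0, 0, 0, 0.05, 0, 0, 0, 0]'; python3 -c "
from rk import *
p,psi,s=tool();print(psi,s['moment'])"; python3 steer.py '[0, 0, 0, 0.05, 0, 0, 0, 0]';python3 -c "
from rk import *
p,psi,s=tool();print(psi,s['moment'])"
```

```text
clock: 13.5
position: [0.6194, -0.0314, 0.1465]
ee_rot: [0.001, 0.989, -0.148, 0.001]
contact_force: [0.7, -5.5, -0.5]
width: 0.0255
gripper_force: 58.4
-0.29649777452336806 [-1.32322715 -0.21202121 -0.00185661]
clock: 13.67
position: [0.6192, -0.0313, 0.1465]
ee_rot: [0.001, 0.985, -0.172, 0.001]
contact_force: [0.9, -5.4, -2.4]
width: 0.0255
gripper_force: 58.4
-0.3463329645132695 [-1.39221117 -0.32741282  0.02101098]
clock: 13.83
position: [0.6191, -0.0314, 0.1465]
ee_rot: [0.002, 0.98, -0.197, 0.001]
contact_force: [1.3, -5.9, -2.2]
width: 0.0256
gripper_force: 58.6
-0.3963259242067211 [-1.39677801 -0.31166567  0.00617208]
```

```bash
python3 steer.py '[0, 0, 0, 0.05, 0, 0, 0, 0]'; python3 -c "
from rk import *
p,psi,s=tool();print(psi,s['moment'])"; python3 steer.py '[0, 0, 0, 0.05, 0, 0, 0, 0]';python3 - <<'E'
from rk import *
p,psi,s=tool();print(psi,s['moment'])
S=grab("side");a=cv2.cvtColor(S[0],cv2.COLOR_RGB2BGR)[190:265,285:375];cv2.imwrite("pics/S5.png",cv2.resize(a,None,fx=7,fy=7,interpolation=cv2.INTER_CUBIC))
E
```

```text
clock: 14.0
position: [0.6191, -0.0314, 0.1465]
ee_rot: [0.002, 0.975, -0.221, 0.001]
contact_force: [1.5, -5.7, -1.1]
width: 0.0258
gripper_force: 58.6
-0.4462849415856972 [-1.47092875 -0.31452678  0.03719286]
clock: 14.17
position: [0.6191, -0.0315, 0.1465]
ee_rot: [0.002, 0.969, -0.246, 0.001]
contact_force: [0.7, -5.6, -1.4]
width: 0.0249
gripper_force: 58.7
-0.4961368087571147 [-1.48888272 -0.28081445  0.02454852]
```

View pics/S5.png

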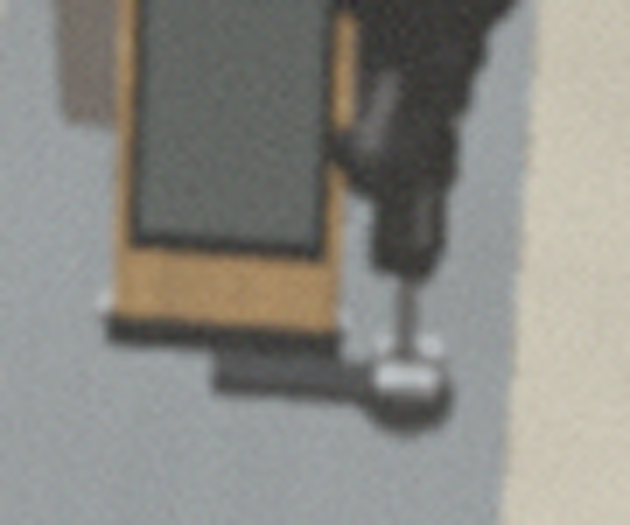

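The tab now lies across behind the foot, from (215,375) to the head at (408,385). I'm measuring its angle against the plate.

```bash
cat > tab.py <<'E'
from rk import *
np.set_printoptions(precision=4,suppress=True)
S=grab("side");g=cv2.GaussianBlur(S[0],(3,3),0).max(2).astype(float)
q=[]
for u in range(318,336):
    a=g[236:253,u];v=np.arange(236,253);b=150.;w=np.clip(b-15-a,0,None)
    # lower edge of tab: half-level crossing between dark tab and plate below
    k=np.where(a<112)[0]
    if len(k): k=k[-1]; q.append([u,v[k]+(112-a[k])/(a[k+1]-a[k])])
q=np.array(q);P=onplane(S,q,.02)[:,:2];L=np.array([rack(x) for x in P])
f=np.polyfit(L[:,1],L[:,0],1);r=L[:,0]-np.polyval(f,L[:,1]);k=abs(r)<.0015;f=np.polyfit(L[k,1],L[k,0],1)
print("tab near edge in rack x: slope",f[0],"-> latch angle",np.pi/2+np.arctan(f[0])," x at y=0,-60:",np.polyval(f,[0,-.06]),k.sum(),len(k))
# batten-side reference: plate near edge slope
E
python3 tab.py
```

```text
tab near edge in rack x: slope 0.0023293996189725917 -> latch angle 1.5731257222006958  x at y=0,-60: [-0.0161 -0.0163] 18 18
```

The latch angle reads about 1.57. One firmer turn will confirm the stop.

```bash
python3 steer.py '[0, 0, 0, 0.06, 0, 0, 0, 0.04, 0, 0, 0, 0, 0, 0, 0, 0]'; python3 tab.py; python3 -c "
from rk import *
p,psi,s=tool();print(psi,s['moment'])"
```

```text
clock: 14.6
position: [0.619, -0.0317, 0.1465]
ee_rot: [0.002, 0.956, -0.293, 0.001]
contact_force: [1.3, -5.5, -1.1]
width: 0.0258
gripper_force: 60.0
tab near edge in rack x: slope 0.004338667219327525 -> latch angle 1.575134966790793  x at y=0,-60: [-0.0159 -0.0162] 18 18
-0.5938672542815638 [-1.58966505 -0.23431686  0.32341943]
```

The moment reached 0.32 N m with the tab still, so it is at the stop. I'm unwinding within the blade's play and lifting out.

```bash
python3 steer.py '[0, 0, 0, -0.1, 0, 0, 0, -0.1, 0, 0, 0, -0.1, 0, 0.001, 0, 0, 0, 0, 0, 0]' && python3 -c "
from rk import *
p,psi,s=tool();print(psi,s['moment'])" && python3 steer.py '[0, 0, -0.004, 0, 0, 0, -0.006, 0, 0, 0, -0.02, 0, 0, 0, -0.03, 0, 0, 0, -0.03, 0]' && python3 steer.py '[0, 0, -0.02, 0, 0, 0, 0, 0]' && python3 tab.py && python3 -c "
from rk import *
p,psi,s=tool();print(p,psi,s['contact_force'],to([.599,-.3165,.2451]))"
```

```text
clock: 15.07
position: [0.6184, -0.0309, 0.1465]
ee_rot: [-0.0, 0.989, -0.149, 0.0]
contact_force: [0.8, -1.9, -0.2]
width: 0.0255
gripper_force: 58.8
-0.2997181854116131 [-0.74865027 -0.13015468  0.04874176]
clock: 15.48
position: [0.6175, -0.0293, 0.2368]
ee_rot: [-0.001, 0.989, -0.149, -0.002]
contact_force: [1.3, -0.7, -0.2]
width: 0.0255
gripper_force: 58.8
clock: 15.65
position: [0.6208, -0.0299, 0.2623]
ee_rot: [-0.001, 0.989, -0.149, 0.005]
contact_force: [1.6, -0.6, -0.2]
width: 0.0252
gripper_force: 58.9
tab near edge in rack x: slope 0.004591663664094776 -> latch angle 1.5753879581901435  x at y=0,-60: [-0.0159 -0.0162] 18 18
[ 0.61960469 -0.02987864  0.25944369] -0.2991738316288235 [-0.41416684  0.05860779 -1.10667182] [0.06478671 0.27996256 0.01434369]
```

```bash
python3 steer.py '[0, 0, 0, -0.1175, 0, 0, 0, -0.1175, 0, 0, 0, -0.1175, 0, 0, 0, -0.1175, 0, 0, 0, 0]' && python3 -c "
from rk import *
p,psi,s=tool();print(p,psi,to([.5985,-.3162,.245]))"
```

```text
clock: 16.12
position: [0.6173, -0.0299, 0.2544]
ee_rot: [-0.001, 0.996, 0.086, -0.002]
contact_force: [0.2, 0.3, -0.6]
width: 0.0248
gripper_force: 58.8
[ 0.61732745 -0.02992614  0.25435326] 0.1726139726773424 [-0.0677175   0.27878583  0.00935326]
```

```bash
python3 steer.py '[-0.0085, 0.035, 0, 0, -0.0085, 0.035, 0, 0, -0.0085, 0.035, 0, 0, -0.0085, 0.035, 0, 0, -0.0085, 0.035, 0, 0]' && python3 steer.py '[-0.0085, 0.035, 0, 0, -0.0085, 0.035, 0, 0, -0.0085, 0.034, 0.005, 0, 0, 0, 0, 0, 0, 0, 0, 0]'
python3 - <<'E'
from rk import *
np.set_printoptions(precision=4,suppress=True)
for i in range(3):
    p,psi,s=tool();S=grab("side");print(p,psi,to([.5985,-.3162,.245]))
a=cv2.cvtColor(S[0],cv2.COLOR_RGB2BGR)[250:360,290:400];cv2.imwrite("pics/S6.png",cv2.resize(a,None,fx=5,fy=5,interpolation=cv2.INTER_CUBIC))
print("pred shaft",proj(S,[[*p[:2],p[2]-z] for z in(.05,.09,.12)]),"hole",proj(S,[[.5978,-.3151,.085],[.5985,-.3162,.085]]))
E
```

```text
clock: 16.53
position: [0.6055, -0.211, 0.255]
ee_rot: [-0.001, 0.996, 0.084, -0.001]
contact_force: [0.7, -0.1, -0.3]
width: 0.0252
gripper_force: 59.1
clock: 16.95
position: [0.5978, -0.3186, 0.249]
ee_rot: [-0.002, 0.997, 0.082, -0.001]
contact_force: [-1.0, 0.0, -0.6]
width: 0.0255
gripper_force: 59.1
[ 0.5978 -0.3186  0.249 ] 0.1647551753521944 [ 0.0005 -0.0008  0.0045]
[ 0.5982 -0.3171  0.2495] 0.1670648023524047 [-0.     -0.0001  0.0051]
[ 0.5985 -0.3163  0.2501] 0.16890883990572525 [-0.0004  0.0003  0.0056]
pred shaft [[355.4023 292.4284]
 [354.6473 302.1444]
 [354.1062 309.1072]] hole [[352.95   318.7022]
 [353.3125 319.0718]]
```

View pics/S6.png

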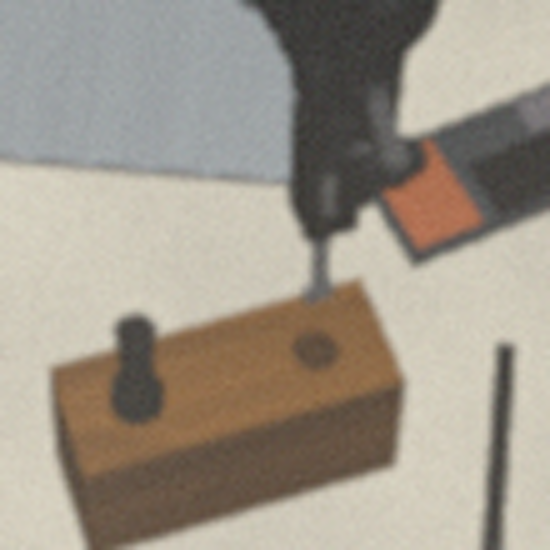

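The hole is at crop (317,350) and the blade tip at (316,297). Carried straight down, the tip would land about 2 mm short in x and 1.5 mm in y, so I'm correcting that and lowering.

```bash
python3 steer.py '[0.0012, 0.0017, 0.02, 0, 0, 0, 0.015, 0, 0, 0, 0.01, 0, 0, 0, 0.01, 0, 0, 0, 0, 0]' && python3 steer.py '[0, 0, 0.015, 0, 0, 0, 0.015, 0, 0, 0, 0.015, 0, 0, 0, 0.007, 0, 0, 0, 0, 0]' && python3 -c "
from rk import *
p,psi,s=tool();print(p,psi,s['contact_force'])"
```

```text
clock: 17.52
position: [0.5996, -0.3171, 0.1941]
ee_rot: [-0.001, 0.996, 0.086, -0.002]
contact_force: [-0.4, -0.6, -1.1]
width: 0.0256
gripper_force: 59.2
clock: 17.93
position: [0.5997, -0.318, 0.143]
ee_rot: [-0.001, 0.996, 0.085, -0.001]
contact_force: [0.8, -0.0, -1.2]
width: 0.0254
gripper_force: 59.1
[ 0.5997316  -0.31795798  0.14297372] 0.17100319976439582 [ 0.771177   -0.04194199 -1.17454247]
```

In the hole freely. Lowering until the handle rests on the stand.

```bash
python3 steer.py '[0, 0, 0.004, 0, 0, 0, 0.002, 0, 0, 0, 0, 0]' && python3 steer.py '[0, 0, 0.0015, 0, 0, 0, 0, 0]' && python3 steer.py '[0, 0, 0.0015, 0, 0, 0, 0, 0]'
```

```text
clock: 18.18
position: [0.6007, -0.3189, 0.1388]
ee_rot: [0.0, 0.996, 0.085, 0.0]
contact_force: [0.0, 0.1, -0.7]
width: 0.0253
gripper_force: 59.1
clock: 18.35
position: [0.6005, -0.3189, 0.1372]
ee_rot: [0.0, 0.996, 0.085, 0.0]
contact_force: [-0.0, -0.0, -1.7]
width: 0.0254
gripper_force: 59.1
clock: 18.52
position: [0.6006, -0.3189, 0.137]
ee_rot: [0.001, 0.996, 0.085, 0.001]
contact_force: [-0.8, 1.0, 5.0]
width: 0.0253
gripper_force: 59.9
```

Seated. Opening, rising clear and checking.

```bash
python3 steer.py '[0, 0, -0.001, 0, 0, 0, 0, 0, 0, 0, 0, 0, 0, 0, 0, 0, 0, 0, 0, 0]' .085 && python3 steer.py '[0, 0, -0.02, 0, 0, 0, -0.03, 0, 0, 0, -0.03, 0, 0, 0, -0.04, 0, -0.03, 0.02, -0.03, 0]' && python3 steer.py '[-0.04, 0, 0, 0, -0.04, 0, 0, 0, -0.04, 0, 0, 0, -0.04, 0, 0, 0, 0, 0, 0, 0]' && python3 tab.py
python3 - <<'E'
from h import *
S=grab("side");a=cv2.cvtColor(S[0],cv2.COLOR_RGB2BGR)[90:380,215:435];cv2.imwrite("pics/S7.png",cv2.resize(a,None,fx=2,fy=2,interpolation=cv2.INTER_CUBIC))
E
```

```text
clock: 18.93
position: [0.6003, -0.3188, 0.1362]
ee_rot: [-0.0, 0.996, 0.085, -0.0]
contact_force: [1.0, 0.0, -0.6]
width: 0.0833
gripper_force: 0.0
clock: 19.35
position: [0.581, -0.3378, 0.2861]
ee_rot: [-0.0, 0.996, 0.088, 0.003]
contact_force: [0.8, -1.1, 0.7]
width: 0.0852
gripper_force: 0.0
clock: 19.77
position: [0.4127, -0.3682, 0.2833]
ee_rot: [-0.0, 0.997, 0.083, -0.003]
contact_force: [-0.6, 0.2, -0.3]
width: 0.085
gripper_force: 0.0
tab near edge in rack x: slope -0.0038369784002231762 -> latch angle 1.5669593672243547  x at y=0,-60: [-0.0159 -0.0156] 18 18
```

View pics/S7.png

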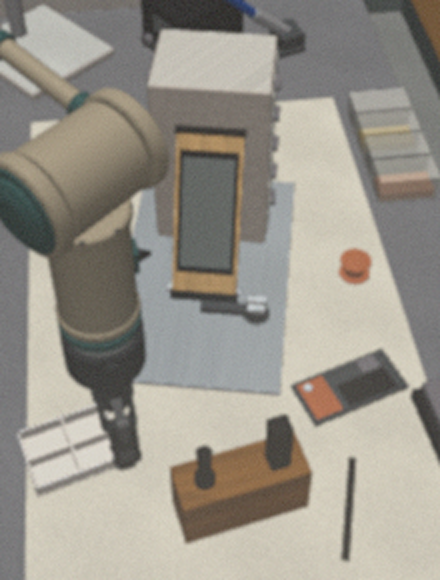

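The board stands steeply at the batten, with the tab across behind its foot at (220,307). The driver is upright in the stand at (278,442) and the bystanders are in place. Handing in.

```bash
python3 -c "
from rig import manip
print(manip.sign_off())"
```

```text
the job is handed in; nothing more can be done
None
```

The job is handed in at about 20 s: the board stands steeply with its foot at the batten, the turn button is at its stop behind the foot, the screwdriver is back upright in the stand, and the other things look undisturbed in the last picture.

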